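# Set the painting turntable to speed four and start it

## Robot

A 6-joint arm with a two-finger parallel gripper is mounted at the origin on the work surface. World frame = base frame: x ahead of the robot, y to its left, z up, the work surface at z = 0. Lengths are in m, angles in rad, forces in N, time in s.
With the tool pointing down it reaches from about 0.425 to 0.95 m from the base axis. Payload 3.5 kg.
Tool frame: the origin (TCP) lies midway between the tips of the shut fingers; the grasp point (between the pads) lies 19 mm behind it; z points along the fingers, y is the line along which they close (so a half turn about z gives the same grasp; the last joint's range is limited). The gripper opens to 85 mm and grips with 20 to 120 N. Pads are 22 mm wide; open, the fingers measure 114 mm over their backs; the gripper's body (76 mm by 85 mm) begins 54 mm behind the grasp point. The pads swing forward as they close: fully open they stand 13 mm farther back than shut.
Start: joints at [-1.481, 0.286, 1.577, -0, 1.279, -0.15], TCP at [0.16, -0.656, 0.231] pointing down, gripper open.
Joint ranges: [-2.77, 2.77], [-0.9, 2.22], [0.21, 2.48], [-1.53, 4.67], [0.24, 2.81], [-2.84, 2.84]. Speed limits (rad/s): [2.79, 2.79, 3.14, 3.14, 3.14, 3.14].

## Interface

Orientations are given as a unit quaternion [x, y, z, w].
In Python, from plant import * gives the robot as it stands.
- The arm moves only by the tool move_arm, never from a script. Its argument "moves" is a list of rows, each a list of 3 entries, a list of its own where there are three numbers: the opening, from 0 (shut) to 1 (fully open), then the shift along the tool's x, y, z in m, then the turn, a rotation vector about the tool's x, y, z in rad. A call has exactly 10 rows; each row shifts and turns the commanded pose from where the row before left it, along the tool's axes as they then stand; what a row does not reach is not made up. A row lasts 1/12 s, in which the tool goes at most 41.7 mm and 7.16 degrees, less where a joint would pass 70% of its speed; a pose out of reach is approached as far as the arm can. A call is refused whole if a number of a shift passes 0.0417 or a number of a turn 0.125, either way. A call with a gripper value outside its range is refused whole. The fingers move at their own pace and stop on an object; "grip_force" is the grip in N (left out, the last holds). Time passes only in rows, so rows that do not move let the fingers close, or fill a call up. It gives the time, the measured TCP pose, the force, the opening and the grip force at its end, in the units of the state.
- get_state(): the state, without advancing time (a new reading comes with each control period).
- read_camera(name): name is "scene" or "top"; returns the picture (420x560x3 uint8, red, green, blue); there is no depth.
- camera_params(name): a dict with "fx", "fy", "cx", "cy" (pixels), "rvec" (rotation vector, rad) and "tvec" (3), from world to camera coordinates, as OpenCV has them. Camera axes: x right, y down, z forward; pixel columns grow to the right and rows downward; lengths in m; the calibration is good to about 2 mm. A picture is of the moment at which its call begins. camera_params takes no time and is no camera call.
- sign_off(): hands the job in; it is judged then, once.
The state is a dict: "time": time; "qpos": joint angles; "dq": joint speeds; "joint_efforts": joint torques, N m; "eef_pos": TCP position; "tcp_rot": TCP orientation; "contact_force": force on the tool from outside, world axes, zero at the start; "wrist_torque": the same for the moment, N m; "opening": opening from 0.0 (shut) to 1.0 (fully open); "finger_force": force on a finger pad.
Only numpy, scipy, OpenCV 4.12 (cv2) and the standard library are available. Lean on these libraries where they do the work, as an engineer would, in place of code of your own. Each camera call takes 0.05 s, during which the arm holds its last target. There are 200 camera calls.

## Task

On the turntable's control unit, push the orange selector lever round clockwise with a fingertip, click by click, to the fourth white dot (the fourth click after the red off dot) without going past it; then press the green start button fully down and let it come up again. Push gently and do not grip the lever or shift the unit, and leave the red button and everything else on the table alone.

Things in the scene. Friction and masses are not known exactly. Their poses are not given: they have to be found in the camera images.
- unit: Grey control unit, a loose box of about 3 kg on rubber feet, 180 (its x) x 280 (its y) x 65 mm (z, flat top); origin at the centre of its underside; its -x side roughly faces the robot. On top: to its left (+y) a black dial with the orange selector lever, to its right (-y) the green button and, 70 mm farther along the unit's +x, the red one.
- selector_axis (a point): The selector's axis at the level of the unit's top (65 mm up), 50 mm towards the unit's +y from its middle; axes as the unit's. Around it a flat black dial, radius 82 mm, with a red dot and six white dots, growing in size, 72 mm out. A spring detent holds each click and pulls the lever in from up to half a click away; passing to the next takes up to 0.2 N m, then the lever snaps ahead.
- selector (a joint): Selector angle in rad, growing clockwise seen from above: 0 at the red off dot, then a click every 0.6: white dots at 0.6, 1.2, 1.8, 2.4 (the fourth), 3.0, 3.6 (end stop). From above the lever points (1.8 - value) rad anticlockwise from the unit's +x. Starts at the red, first or second white dot (perhaps still falling into that click at the first instant).
- lever_tip (a point): Outer end of the orange lever, on its top face: 58 mm from the axis, 38 mm above the unit's top. The lever is a bar 14 mm wide running from the axis to here, its sides upright from 10 to 38 mm above the unit's top; around the axis it has a round hub 40 mm across, 38 mm high. A white line on top shows its direction.
- start_top (a point): Centre of the top of the green start button, 28 mm across, in a black housing; 35 mm towards the unit's -x and 85 mm towards its -y from the unit's middle. Pressed straight down.
- start (a joint): Travel of the green button in m: 0 released, 0.006 fully down (about 5 N); a spring returns it.
- stop_top (a point): Centre of the top of the red stop button, same size, 70 mm towards the unit's +x from the green one. Not to be pressed.
- stop (a joint): Travel of the red button in m: 0 released, 0.006 fully down.
- turntable: Bystander: low dark steel painting turntable, disc 210 mm across, 52 mm high, fixed to the table; origin at the centre of its underside.
- black_box: Bystander: open black box 85 x 85 x 70 mm standing on the turntable, loose; origin at the centre of its underside.
- small_box: Bystander: open black box 60 x 60 x 45 mm, loose, on the table in front of the control unit; origin at the centre of its underside.
- paint_jar: Bystander: small jar with a yellow cap, 44 mm across, 55 mm high, loose, on the table in front of the control unit; origin at the centre of its underside.
- paint_tin: Bystander: paint tin with a yellow rim, 100 mm across, 116 mm high, loose; origin at the centre of its underside.
- brush: Bystander: paint brush lying on the table, loose; origin near its middle, handle towards its own -x.
- scissors: Bystander: steel scissors with black loops, about 180 mm long, 16 mm thick, lying on the table; origin at the pivot, blades along their own +x.

How it is judged:
By the outcome, as a careful person would: the job done as asked, in the order asked, and still so for the second after the job is handed in, with the robot touching nothing.
It also fails if it takes over 64 s, if anything falls off the work surface, if the arm or the gripper's body presses on something with over 40 N, if the wrist force passes 120 N, or if a joint passes its speed limit or range.

## Working session

There is one attempt and no reset: what is moved stays moved. The work goes in short steps, Python scripts to look and compute and a tool call to move; the robot and the scene stay as the last step left them, time stands still between calls to the robot, and variables do not carry over. Pictures are saved under pics/ and viewed, at most 10 in all, crops included, and the job is handed in when it is done.

Besides the shell and the picture viewer there is one more tool, called after ">>>" as name([rows], argument=value, ...), one row to a line, values as JSON. move_arm: Moves the arm, as the interface text tells. Its arguments: {"type":"object","properties":{"moves":{"type":"array"},"grip_force":{"type":"number"}},"required":["moves"]}

```bash
mkdir -p pics; cat > h.py <<'E'
from plant import *
import numpy as np, cv2
def ray(cam,u,v,z):
    p=camera_params(cam);R=cv2.Rodrigues(np.array(p["rvec"],float))[0];t=np.array(p["tvec"],float).ravel()
    d=R.T@np.array([(u-p["cx"])/p["fx"],(v-p["cy"])/p["fy"],1]);c=-R.T@t
    return c+d*(z-c[2])/d[2]
def proj(cam,X):
    p=camera_params(cam);K=np.array([[p["fx"],0,p["cx"]],[0,p["fy"],p["cy"]],[0,0,1.]])
    return cv2.projectPoints(np.array(X,float).reshape(-1,1,3),np.array(p["rvec"],float),np.array(p["tvec"],float),K,None)[0].reshape(-1,2)
def snap(cam,name):
    im=read_camera(cam);cv2.imwrite(f"pics/{name}.png",cv2.cvtColor(im,cv2.COLOR_RGB2BGR));return im
E
python3 - <<'E'
from h import *
snap("top","t0");snap("scene","s0");s=get_state();print(s)
E
```

```text
{'time': 0.1, 'qpos': array([-1.48099264e+00,  2.87133958e-01,  1.57804629e+00, -2.31356610e-05,
        1.27858497e+00, -1.49987857e-01]), 'dq': array([-0.00019415, -0.00207878, -0.00286582, -0.00058375, -0.00039855,
        0.0003908 ]), 'joint_efforts': array([ 5.60079588e-04, -4.07296836e+01, -2.93700403e+01, -1.61558196e-04,
        3.41042003e-03,  1.89905427e-05]), 'eef_pos': array([ 0.16028968, -0.65507709,  0.23003907]), 'tcp_rot': array([ 9.92820122e-01,  1.19611977e-01,  2.16146792e-05, -1.08612144e-03]), 'contact_force': array([-0.04844872,  0.23967437,  0.06223959]), 'wrist_torque': array([-0.01583484,  0.05432519, -0.02168012]), 'finger_force': 0.0, 'opening': 1.0030919336908677}
```

View pics/t0.png

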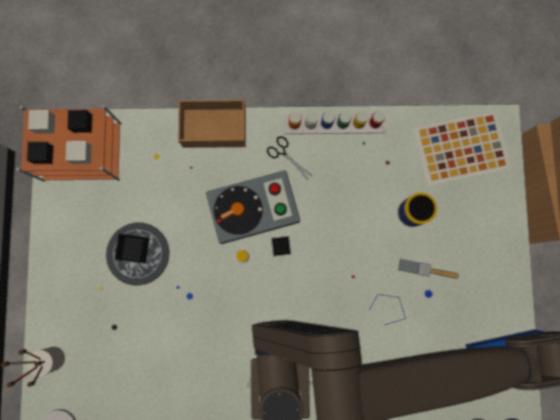

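View pics/s0.png

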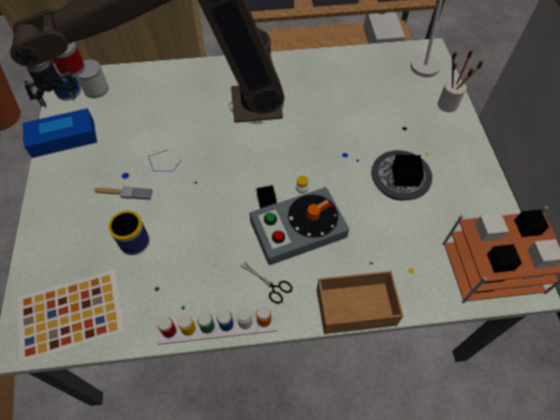

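The top view shows the unit's dial at about (238,209), green at (280,209), red at (274,188), and the lever pointing lower left to about (220,218), near the red dot. Next I'll measure these.

```bash
python3 - <<'E'
from h import *
im=cv2.cvtColor(cv2.imread("pics/t0.png"),cv2.COLOR_BGR2RGB)
s=cv2.imread("pics/s0.png")
for cam,img,(u0,v0,u1,v1) in (("top",cv2.imread("pics/t0.png"),(195,160,310,250)),("scene",s,(235,175,360,270))):
    hsv=cv2.cvtColor(img,cv2.COLOR_BGR2HSV);m0=np.zeros(hsv.shape[:2],np.uint8);m0[v0:v1,u0:u1]=255
    for n,lo,hi,z in (("green",(60,100,50),(90,255,255),.085),("red",(174,120,60),(180,255,255),.085),("red0",(0,150,60),(4,255,255),.085),("orange",(5,150,120),(18,255,255),.103)):
        m=cv2.inRange(hsv,lo,hi)&m0
        k,l,st,c=cv2.connectedComponentsWithStats(m)
        for i in range(1,k):
            if st[i,4]>5: print(cam,n,st[i],c[i].round(1),ray(cam,*c[i],z).round(4))
c=cv2.imread("pics/t0.png")[165:250,195:310];d=cv2.imread("pics/s0.png")[180:265,240:355]
cv2.imwrite("pics/c0.png",cv2.resize(np.vstack([c,d]),None,fx=3.5,fy=3.5,interpolation=cv2.INTER_CUBIC))
E
```

```text
top green [276 204   9  10  71] [280.2 208.5] [ 0.5809 -0.006   0.085 ]
top red0 [270 184  10   9  66] [274.2 188.1] [0.6485 0.0129 0.085 ]
top red0 [217 218   4   5  13] [218.7 219.9] [0.5452 0.1941 0.085 ]
top orange [223 203  20  15 121] [235.8 209. ] [0.5781 0.1371 0.103 ]
top orange [221 212   6   4   7] [223.3 213.7] [0.5631 0.1774 0.103 ]
scene green [266 214   9   7  55] [269.9 216.9] [ 0.5854 -0.0073  0.085 ]
scene red0 [330 203   3   3   6] [330.7 204.3] [0.561  0.1931 0.085 ]
scene red0 [274 231   9   9  60] [277.9 234.9] [0.6528 0.0105 0.085 ]
scene orange [308 200  20  15 111] [315.2 208.5] [0.5818 0.1379 0.103 ]
```

View pics/c0.png

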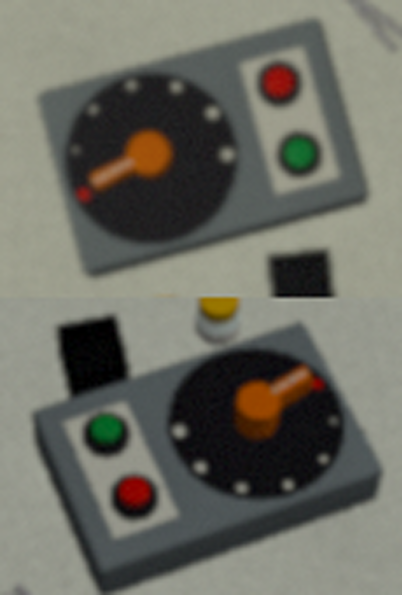

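```bash
cat >> h.py <<'E'
def tri(ut,us):
    P=[]
    for cam in("top","scene"):
        p=camera_params(cam);K=np.array([[p["fx"],0,p["cx"]],[0,p["fy"],p["cy"]],[0,0,1.]])
        P.append(K@np.c_[cv2.Rodrigues(np.array(p["rvec"],float))[0],np.array(p["tvec"],float).ravel()])
    X=cv2.triangulatePoints(P[0],P[1],np.array(ut,float).reshape(2,1),np.array(us,float).reshape(2,1)).ravel();return X[:3]/X[3]
E
python3 - <<'E'
from h import *
g=tri((280.2,208.5),(269.9,216.9));r=tri((274.2,188.1),(277.9,234.9));print("g",g.round(4),"r",r.round(4),"dist",np.linalg.norm(r-g))
print("yaw btn",np.arctan2(r[1]-g[1],r[0]-g[0]))
for cam,f,box in(("top","t0",(205,180,266,240)),("scene","s0",(285,192,345,242))):
    img=cv2.imread(f"pics/{f}.png");hsv=cv2.cvtColor(img,cv2.COLOR_BGR2HSV)
    m=((hsv[...,2]<60)*255).astype(np.uint8);b=np.zeros_like(m);b[box[1]:box[3],box[0]:box[2]]=255
    cs,_=cv2.findContours(m&b,cv2.RETR_EXTERNAL,cv2.CHAIN_APPROX_NONE);c=max(cs,key=cv2.contourArea)
    h=cv2.convexHull(c)[:,0];w=np.array([ray(cam,u,v,.066)[:2] for u,v in h],np.float32)
    (e,rad)=cv2.minEnclosingCircle(w);print(cam,"dial",e,rad,cv2.fitEllipse(w))
    mr=cv2.inRange(hsv,(0,150,60),(4,255,255))&b;v,u=np.nonzero(mr);print("red dot",ray(cam,u.mean(),v.mean(),.066),len(u))
    # unit grey box corners
for yaw in(.265,):
    R=np.array([[np.cos(yaw),-np.sin(yaw)],[np.sin(yaw),np.cos(yaw)]])
    print("axis from btns",((g+r)[:2]/2+R@[0,.135]))
E
```

```text
g [ 0.5816 -0.0065  0.0786] r [0.6495 0.0119 0.0784] dist 0.07031110574292654
yaw btn 0.2652073631201419
top dial (0.5809553861618042, 0.1335761845111847) 0.08033962547779083 ((0.5807667970657349, 0.13350138068199158), (0.15915192663669586, 0.16001278162002563), 74.3064956665039)
red dot [0.54748429 0.19621377 0.066     ] 13
scene dial (0.5831742286682129, 0.13160571455955505) 0.08186737447977066 ((0.5833057165145874, 0.13184252381324768), (0.161930650472641, 0.16289122402668), 85.20234680175781)
red dot [0.54946103 0.196986   0.066     ] 6
axis from btns [0.58020769 0.13297877]
```

>>> move_arm([
  [0,[0.025,-0.0163,0],[0,0,0]],
  [0,[0.025,-0.0163,0],[0,0,0]],
  [0,[0.025,-0.0163,0],[0,0,0]],
  [0,[0.025,-0.0163,0],[0,0,0]],
  [0,[0.025,-0.0163,0],[0,0,0]],
  [0,[0.025,-0.0163,0],[0,0,0]],
  [0,[0.025,-0.0163,0],[0,0,0]],
  [0,[0.025,-0.0163,0],[0,0,0]],
  [0,[0.025,-0.0163,0],[0,0,0]],
  [0,[0.025,-0.0163,0],[0,0,0]],
], grip_force=20)

```text
time: 0.93
eef_pos: [0.3651, -0.4364, 0.2308]
tcp_rot: [0.993, 0.12, -0.0, -0.0]
contact_force: [0.1, 0.1, 0.1]
opening: -0.002
finger_force: 0.0
```

>>> move_arm([
  [0,[0.025,-0.0163,0],[0,0,0]],
  [0,[0.025,-0.0163,0],[0,0,0]],
  [0,[0.025,-0.0163,0],[0,0,0]],
  [0,[0.025,-0.0163,0],[0,0,0]],
  [0,[0.011,-0.0263,0],[0,0,0]],
  [0,[0.011,-0.0263,0],[0,0,0]],
  [0,[0.011,-0.0263,0],[0,0,0]],
  [0,[0.011,-0.0263,0],[0,0,0]],
  [0,[0.011,-0.0263,0],[0,0,0]],
  [0,[0.011,-0.0263,0],[0,0,0]],
])

```text
time: 1.77
eef_pos: [0.4725, -0.1803, 0.2308]
tcp_rot: [0.993, 0.12, -0.0, -0.0]
contact_force: [-0.7, 0.8, 0.4]
opening: 0.002
finger_force: 0.0
```

>>> move_arm([
  [0,[0.011,-0.0263,0],[0,0,0]],
  [0,[0.011,-0.0263,0],[0,0,0]],
  [0,[0.011,-0.0263,0],[0,0,0]],
  [0,[0.011,-0.0263,0],[0,0,0]],
  [0,[0.011,-0.0263,0],[0,0,0]],
  [0,[0.011,-0.0263,0],[0,0,0]],
  [0,[0.011,-0.0263,0],[0,0,0]],
  [0,[0.011,-0.0263,0],[0,0,0]],
  [0,[0.011,-0.0263,0],[0,0,0]],
  [0,[0.011,-0.0263,0],[0,0,0]],
])

```text
time: 2.6
eef_pos: [0.5168, 0.1012, 0.2309]
tcp_rot: [0.993, 0.12, -0.0, -0.0]
contact_force: [0.6, -0.1, 0.5]
opening: 0.001
finger_force: 0.0
```

>>> move_arm([
  [0,[0,0,0],[0,0,-0.12]],
  [0,[0,0,0],[0,0,-0.12]],
  [0,[0,0,0],[0,0,-0.12]],
  [0,[0,0,0],[0,0,-0.12]],
  [0,[0,0,0],[0,0,-0.12]],
  [0,[0,0,0],[0,0,-0.12]],
  [0,[0,0,0],[0,0,-0.12]],
  [0,[0,0,0],[0,0,-0.12]],
  [0,[0,0,0],[0,0,-0.12]],
  [0,[0,0,0],[0,0,-0.12]],
])

```text
time: 3.43
eef_pos: [0.5167, 0.0997, 0.2307]
tcp_rot: [0.75, 0.662, -0.0, -0.0]
contact_force: [0.4, 0.7, -0.1]
opening: -0.0
finger_force: 0.0
```

>>> move_arm([
  [0,[0,0,0],[0,0,-0.12]],
  [0,[0,0,0],[0,0,-0.12]],
  [0,[0,0,0],[0,0,-0.12]],
  [0,[0,0,0],[0,0,-0.12]],
  [0,[0,0,0],[0,0,-0.12]],
  [0,[0,0,0],[0,0,-0.026]],
  [0,[0,0,0],[0,0,0]],
  [0,[0,0,0],[0,0,0]],
  [0,[0,0,0],[0,0,0]],
  [0,[0,0,0],[0,0,0]],
])

```text
time: 4.27
eef_pos: [0.5171, 0.0997, 0.2312]
tcp_rot: [0.513, 0.859, -0.0, -0.0]
contact_force: [-0.5, 0.5, 0.0]
opening: -0.0
finger_force: 0.0
```

```bash
cat >> h.py <<'E'
AX=np.array([.5813,.1328]);YAW=.265
def rep():
    s=get_state();q=s["tcp_rot"];psi=2*np.arctan2(q[1],q[0]);p=s["eef_pos"]
    psi=(psi+np.pi)%(2*np.pi)-np.pi
    print("t",round(s["time"],2),"p",p.round(4),"psi",round(psi,4),"q",q.round(3),"F",s["contact_force"].round(2),"op",round(s["opening"],2),"ff",s["finger_force"]);return p,psi,s
def to(p,psi,target):
    d=np.array(target)-p;c,s=np.cos(psi),np.sin(psi)
    print("tool shift",np.round([d[0]*c+d[1]*s,d[0]*s-d[1]*c,-d[2]],4))
E
python3 - <<'E'
from h import *
p,psi,s=rep();to(p,psi,[.5301,.1563,.082]);print("turn",psi-2.065)
E
```

```text
t 4.27 p [0.5171 0.0997 0.2312] psi 2.0652 q [ 0.513  0.859 -0.    -0.   ] F [-0.46  0.55  0.  ] op -0.0 ff 0.0
tool shift [0.0436 0.0384 0.1492]
turn 0.0002024699330482882
```

>>> move_arm([
  [0,[0.022,0.019,0],[0,0,0]],
  [0,[0.022,0.019,0],[0,0,0]],
  [0,[0,0,0.025],[0,0,0]],
  [0,[0,0,0.025],[0,0,0]],
  [0,[0,0,0.025],[0,0,0]],
  [0,[0,0,0.02],[0,0,0]],
  [0,[0,0,0.02],[0,0,0]],
  [0,[0,0,0.02],[0,0,0]],
  [0,[0,0,0.013],[0,0,0]],
  [0,[0,0,0],[0,0,0]],
])

```text
time: 5.1
eef_pos: [0.5272, 0.1562, 0.0799]
tcp_rot: [0.512, 0.859, -0.002, -0.003]
contact_force: [-1.1, 0.2, -0.6]
opening: 0.002
finger_force: 0.0
```

```bash
python3 - <<'E'
from h import *
p,psi,s=rep();d=p[:2]-AX;c,q=np.cos(psi),np.sin(psi);print("in lever frame radial",d@[c,q],"behind",-(d@[q,-c]))
im=snap("scene","s1");t=snap("top","t1")
a=cv2.imread("pics/s1.png")[160:270,230:370];b=cv2.imread("pics/t1.png")[150:260,190:330]
cv2.imwrite("pics/c1.png",cv2.resize(np.hstack([a,b]),None,fx=2.8,fy=2.8,interpolation=cv2.INTER_CUBIC))
E
```

```text
t 5.1 p [0.5272 0.1562 0.0799] psi 2.0655 q [ 0.512  0.859 -0.002 -0.003] F [-1.07  0.16 -0.57] op 0.0 ff 0.0
in lever frame radial 0.04623486530255722 behind 0.03648061622631357
```

View pics/c1.png

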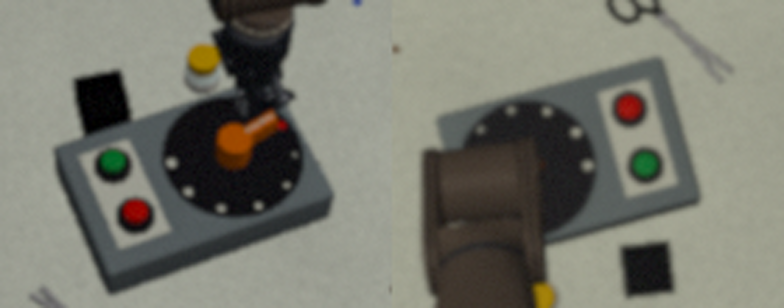

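>>> move_arm([
  [0,[0,0.003,0],[0,0,0]],
  [0,[0,0.003,0],[0,0,0]],
  [0,[0,0.002,0],[0,0,0]],
  [0,[0,0.002,0],[0,0,0]],
  [0,[0,0.001,0],[0,0,0]],
  [0,[0,0.001,0],[0,0,0]],
  [0,[0,0.001,0],[0,0,0]],
  [0,[0,0.001,0],[0,0,0]],
  [0,[0,0,0],[0,0,0]],
  [0,[0,0,0],[0,0,0]],
])

```text
time: 6.03
eef_pos: [0.5415, 0.163, 0.0833]
tcp_rot: [0.512, 0.859, -0.001, -0.001]
contact_force: [-3.1, -0.9, 2.6]
opening: 0.002
finger_force: 1.6
```

```bash
cat >> h.py <<'E'
def lev():
    p,psi,s=rep();d=p[:2]-AX;c,q=np.cos(psi),np.sin(psi);r=d@[c,q];b=-(d@[q,-c]);F=s["contact_force"]
    print("radial",r.round(4),"behind",b.round(4),"sel if flush",1.8+YAW-psi,"Ftool xy",F[:2]@[c,q],F[:2]@[q,-c])
E
python3 -c "
from h import *
lev()"
```

```text
t 6.03 p [0.5415 0.163  0.0833] psi 2.066 q [ 0.512  0.859 -0.001 -0.001] F [-3.14 -0.86  2.6 ] op 0.0 ff 1.6475481167435646
radial 0.0455 behind 0.0207 sel if flush -0.0009534964985342675 Ftool xy 0.733376962962247 -3.172501590173964
```

>>> move_arm([
  [0,[0.0006,0.0014,0],[0,0,0.03]],
  [0,[0.0006,0.0014,0],[0,0,0.03]],
  [0,[0.0006,0.0014,0],[0,0,0.03]],
  [0,[0.0006,0.0014,0],[0,0,0.03]],
  [0,[0.0006,0.0014,0],[0,0,0.03]],
  [0,[0.0006,0.0014,0],[0,0,0.03]],
  [0,[0.0006,0.0014,0],[0,0,0.03]],
  [0,[0.0006,0.0014,0],[0,0,0.03]],
  [0,[0.0006,0.0014,0],[0,0,0.03]],
  [0,[0.0006,0.0014,0],[0,0,0.03]],
])

```text
time: 6.87
eef_pos: [0.5533, 0.1737, 0.0832]
tcp_rot: [0.636, 0.772, 0.0, 0.0]
contact_force: [-0.1, -0.1, 0.1]
opening: 0.002
finger_force: 0.1
```

```bash
python3 -c "
from h import *
lev()"
```

```text
t 6.87 p [0.5533 0.1737 0.0832] psi 1.7642 q [0.636 0.772 0.    0.   ] F [-0.11 -0.08  0.14] op 0.0 ff 0.08579364496654307
radial 0.0455 behind 0.0196 sel if flush 0.3008386773796752 Ftool xy -0.05893293519960279 -0.12719442696392036
```

>>> move_arm([
  [0,[0.0006,0.0014,0],[0,0,0.03]],
  [0,[0.0006,0.0014,0],[0,0,0.03]],
  [0,[0.0006,0.0014,0],[0,0,0.03]],
  [0,[0.0006,0.0014,0],[0,0,0.03]],
  [0,[0.0006,0.0014,0],[0,0,0.03]],
  [0,[0.0006,0.0014,0],[0,0,0.03]],
  [0,[0.0006,0.0014,0],[0,0,0.03]],
  [0,[0.0006,0.0014,0],[0,0,0.03]],
  [0,[0.0006,0.0014,0],[0,0,0.03]],
  [0,[0.0006,0.0014,0],[0,0,0.03]],
])

```text
time: 7.7
eef_pos: [0.5658, 0.1805, 0.0829]
tcp_rot: [0.744, 0.668, -0.001, -0.001]
contact_force: [-3.9, -0.8, 3.4]
opening: 0.001
finger_force: 2.1
```

```bash
python3 - <<'E'
from h import *
lev()
snap("scene","s2")
a=cv2.imread("pics/s2.png")[180:265,240:355]
cv2.imwrite("pics/c2.png",cv2.resize(a,None,fx=4,fy=4,interpolation=cv2.INTER_CUBIC))
E
```

```text
t 7.7 p [0.5658 0.1805 0.0829] psi 1.464 q [ 0.744  0.668 -0.001 -0.001] F [-3.88 -0.78  3.36] op 0.0 ff 2.1404747664928436
radial 0.0458 behind 0.0205 sel if flush 0.6010026219661957 Ftool xy -1.18531474815658 -3.7752143844894754
```

View pics/c2.png

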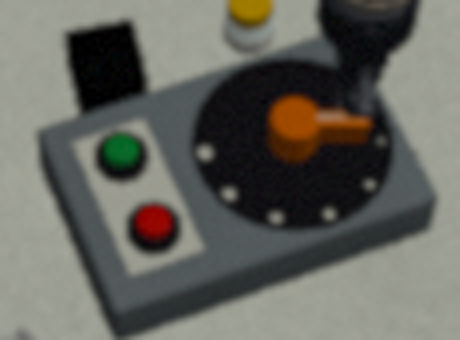

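The lever sits at the first white dot (crop (372,128), dot (380,140)), with the finger in contact behind it. I'll carry on click by click.

>>> move_arm([
  [0,[0.0006,0.0014,0],[0,0,0.03]],
  [0,[0.0006,0.0014,0],[0,0,0.03]],
  [0,[0.0006,0.0014,0],[0,0,0.03]],
  [0,[0.0006,0.0014,0],[0,0,0.03]],
  [0,[0.0006,0.0014,0],[0,0,0.03]],
  [0,[0.0006,0.0014,0],[0,0,0.03]],
  [0,[0.0006,0.0014,0],[0,0,0.03]],
  [0,[0.0006,0.0014,0],[0,0,0.03]],
  [0,[0.0006,0.0014,0],[0,0,0.03]],
  [0,[0.0006,0.0014,0],[0,0,0.03]],
])

```text
time: 8.58
eef_pos: [0.5817, 0.183, 0.0831]
tcp_rot: [0.835, 0.55, 0.0, 0.0]
contact_force: [-0.4, -0.7, -0.3]
opening: 0.0
finger_force: 0.1
```

>>> move_arm([
  [0,[0.0006,0.0014,0],[0,0,0.03]],
  [0,[0.0006,0.0014,0],[0,0,0.03]],
  [0,[0.0006,0.0014,0],[0,0,0.03]],
  [0,[0.0006,0.0014,0],[0,0,0.03]],
  [0,[0.0006,0.0014,0],[0,0,0.03]],
  [0,[0.0006,0.0014,0],[0,0,0.03]],
  [0,[0.0006,0.0014,0],[0,0,0.03]],
  [0,[0.0006,0.0014,0],[0,0,0.03]],
  [0,[0.0006,0.0014,0],[0,0,0.03]],
  [0,[0.0006,0.0014,0],[0,0,0.03]],
])

```text
time: 9.42
eef_pos: [0.5962, 0.1814, 0.0831]
tcp_rot: [0.908, 0.419, -0.0, -0.001]
contact_force: [-3.1, 2.8, 1.4]
opening: 0.002
finger_force: 2.1
```

```bash
python3 -c "
from h import *
lev()"
```

```text
t 9.42 p [0.5962 0.1814 0.0831] psi 0.8643 q [ 0.908  0.419 -0.    -0.001] F [-3.14  2.76  1.39] op 0.0 ff 2.061704993247986
radial 0.0467 behind 0.0202 sel if flush 1.2006810009129416 Ftool xy 0.057815381096263684 -4.1830735471740095
```

>>> move_arm([
  [0,[0.0006,0.0014,0],[0,0,0.03]],
  [0,[0.0006,0.0014,0],[0,0,0.03]],
  [0,[0.0006,0.0014,0],[0,0,0.03]],
  [0,[0.0006,0.0014,0],[0,0,0.03]],
  [0,[0.0006,0.0014,0],[0,0,0.03]],
  [0,[0.0006,0.0014,0],[0,0,0.03]],
  [0,[0.0006,0.0014,0],[0,0,0.03]],
  [0,[0.0006,0.0014,0],[0,0,0.03]],
  [0,[0.0006,0.0014,0],[0,0,0.03]],
  [0,[0.0006,0.0014,0],[0,0,0.03]],
])

```text
time: 10.25
eef_pos: [0.6105, 0.1746, 0.0831]
tcp_rot: [0.96, 0.279, 0.0, -0.0]
contact_force: [0.5, 0.0, -0.4]
opening: 0.004
finger_force: 0.2
```

>>> move_arm([
  [0,[0.0006,0.0014,0],[0,0,0.03]],
  [0,[0.0006,0.0014,0],[0,0,0.03]],
  [0,[0.0006,0.0014,0],[0,0,0.03]],
  [0,[0.0006,0.0014,0],[0,0,0.03]],
  [0,[0.0006,0.0014,0],[0,0,0.03]],
  [0,[0.0006,0.0014,0],[0,0,0.03]],
  [0,[0.0006,0.0014,0],[0,0,0.03]],
  [0,[0.0006,0.0014,0],[0,0,0.03]],
  [0,[0.0006,0.0014,0],[0,0,0.03]],
  [0,[0.0006,0.0014,0],[0,0,0.03]],
])

```text
time: 11.08
eef_pos: [0.6219, 0.1645, 0.0832]
tcp_rot: [0.991, 0.132, 0.001, -0.0]
contact_force: [-0.8, 2.7, 0.7]
opening: -0.0
finger_force: 1.4
```

```bash
python3 - <<'E'
from h import *
lev()
snap("scene","s3");snap("top","t3")
a=cv2.imread("pics/s3.png")[160:270,230:370];b=cv2.imread("pics/t3.png")[150:260,190:330]
cv2.imwrite("pics/c3.png",cv2.resize(np.hstack([a,b]),None,fx=2.8,fy=2.8,interpolation=cv2.INTER_CUBIC))
E
```

```text
t 11.08 p [0.6219 0.1645 0.0832] psi 0.2645 q [ 0.991  0.132  0.001 -0.   ] F [-0.77  2.72  0.72] op -0.0 ff 1.4265676215291023
radial 0.0475 behind 0.02 sel if flush 1.8005010821244483 Ftool xy -0.03197872132744087 -2.8226431262617093
```

View pics/c3.png

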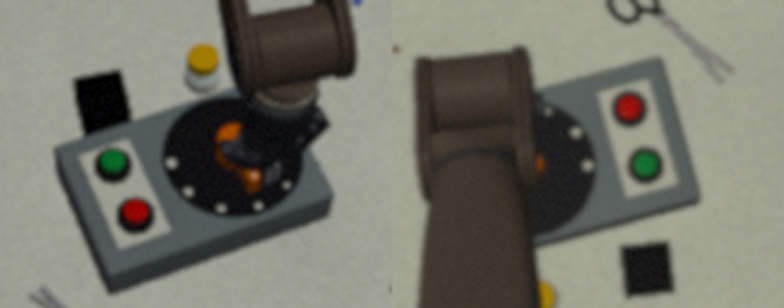

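The scene crop shows the lever end at (252,185), aimed at the third dot at (258,206), and the unit hasn't moved. Next is the last click.

>>> move_arm([
  [0,[0.0006,0.0014,0],[0,0,0.03]],
  [0,[0.0006,0.0014,0],[0,0,0.03]],
  [0,[0.0006,0.0014,0],[0,0,0.03]],
  [0,[0.0006,0.0014,0],[0,0,0.03]],
  [0,[0.0006,0.0014,0],[0,0,0.03]],
  [0,[0.0006,0.0014,0],[0,0,0.03]],
  [0,[0.0006,0.0014,0],[0,0,0.03]],
  [0,[0.0006,0.0014,0],[0,0,0.03]],
  [0,[0.0006,0.0014,0],[0,0,0.03]],
  [0,[0.0006,0.0014,0],[0,0,0.03]],
])

```text
time: 12.02
eef_pos: [0.6295, 0.1515, 0.0832]
tcp_rot: [1.0, -0.017, 0.001, -0.0]
contact_force: [-0.0, 1.0, 0.6]
opening: -0.001
finger_force: 0.3
```

```bash
python3 -c "
from h import *
lev()"
```

```text
t 12.02 p [0.6295 0.1515 0.0832] psi -0.0342 q [ 1.    -0.017  0.001 -0.   ] F [-0.03  0.97  0.64] op -0.0 ff 0.2807597257196903
radial 0.0475 behind 0.0203 sel if flush 2.0991919830603183 Ftool xy -0.06163182930696899 -0.9717390913234428
```

>>> move_arm([
  [0,[0.0003,0.0007,0],[0,0,0.015]],
  [0,[0.0003,0.0007,0],[0,0,0.015]],
  [0,[0.0003,0.0007,0],[0,0,0.015]],
  [0,[0.0003,0.0007,0],[0,0,0.015]],
  [0,[0.0003,0.0007,0],[0,0,0.015]],
  [0,[0.0003,0.0007,0],[0,0,0.015]],
  [0,[0,0,0],[0,0,0]],
  [0,[0,0,0],[0,0,0]],
  [0,[0,0,0],[0,0,0]],
  [0,[0,0,0],[0,0,0]],
])

```text
time: 12.85
eef_pos: [0.6307, 0.147, 0.0833]
tcp_rot: [0.998, -0.062, -0.0, -0.0]
contact_force: [-0.5, 0.3, -0.1]
opening: -0.002
finger_force: 0.0
```

```bash
python3 -c "
from h import *
lev()"
```

```text
t 12.85 p [0.6307 0.147  0.0833] psi -0.1241 q [ 0.998 -0.062 -0.    -0.   ] F [-0.53  0.33 -0.15] op -0.0 ff 0.0
radial 0.0473 behind 0.0202 sel if flush 2.1890562765236052 Ftool xy -0.5675872305020072 -0.2632424790170603
```

>>> move_arm([
  [0,[0,-0.004,0],[0,0,0]],
  [0,[0,-0.006,0],[0,0,0]],
  [0,[0,0,0.0],[0,0,0]],
  [0,[0,0,-0.015],[0,0,0]],
  [0,[0,0,-0.025],[0,0,0]],
  [0,[0,0,-0.025],[0,0,0]],
  [0,[0,0,-0.015],[0,0,0]],
  [0,[-0.005,0.028,0],[0,0,0]],
  [0,[-0.005,0.028,0],[0,0,0]],
  [0,[-0.005,0.028,0],[0,0,0]],
])

```text
time: 13.68
eef_pos: [0.607, 0.0749, 0.1654]
tcp_rot: [0.998, -0.061, 0.001, 0.0]
contact_force: [-0.2, -0.5, 0.3]
opening: 0.004
finger_force: 0.0
```

>>> move_arm([
  [0,[-0.005,0.028,0],[0,0,0]],
  [0,[-0.005,0.028,0],[0,0,0]],
  [0,[-0.005,0.028,0],[0,0,0]],
  [0,[0,0,0],[0,0,0]],
  [0,[0,0,0],[0,0,0]],
  [0,[0,0,0],[0,0,0]],
  [0,[0,0,0],[0,0,0]],
  [0,[0,0,0],[0,0,0]],
  [0,[0,0,0],[0,0,0]],
  [0,[0,0,0],[0,0,0]],
])

```text
time: 14.52
eef_pos: [0.5816, -0.0054, 0.1633]
tcp_rot: [0.998, -0.061, -0.0, -0.0]
contact_force: [0.3, -0.2, -0.2]
opening: -0.0
finger_force: 0.0
```

```bash
python3 - <<'E'
from h import *
p,psi,s=rep();to(p,psi,[.582,-.0065,.0836])
snap("scene","s4");snap("top","t4")
a=cv2.imread("pics/s4.png")[160:270,230:370];b=cv2.imread("pics/t4.png")[150:260,190:330]
cv2.imwrite("pics/c4.png",cv2.resize(np.hstack([a,b]),None,fx=2.8,fy=2.8,interpolation=cv2.INTER_CUBIC))
E
```

```text
t 14.52 p [ 0.5816 -0.0054  0.1633] psi -0.123 q [ 0.998 -0.061 -0.    -0.   ] F [ 0.3  -0.23 -0.25] op -0.0 ff 0.0
tool shift [0.0006 0.0011 0.0797]
```

View pics/c4.png

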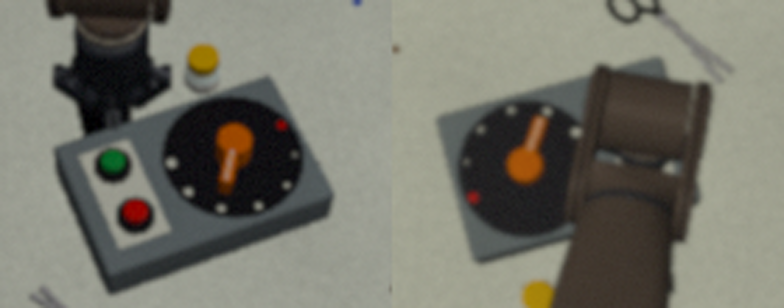

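The top crop shows the lever tip at (542,118), covering the fourth dot. The red dot, dots 1 to 3 and dot 5 (575,132) are all visible. Now for the green button.

>>> move_arm([
  [0,[0.0006,0.001,0.02],[0,0,0]],
  [0,[0,0,0.02],[0,0,0]],
  [0,[0,0,0.015],[0,0,0]],
  [0,[0,0,0.01],[0,0,0]],
  [0,[0,0,0.008],[0,0,0]],
  [0,[0,0,0.005],[0,0,0]],
  [0,[0,0,0],[0,0,0]],
  [0,[0,0,0],[0,0,0]],
  [0,[0,0,0],[0,0,0]],
  [0,[0,0,0],[0,0,0]],
])

```text
time: 15.45
eef_pos: [0.5826, -0.0073, 0.0864]
tcp_rot: [0.998, -0.062, 0.001, 0.0]
contact_force: [-1.3, 0.4, 0.7]
opening: -0.001
finger_force: 0.8
```

>>> move_arm([
  [0,[0,0,0.001],[0,0,0]],
  [0,[0,0,0.001],[0,0,0]],
  [0,[0,0,0.001],[0,0,0]],
  [0,[0,0,0],[0,0,0]],
  [0,[0,0,0],[0,0,0]],
  [0,[0,0,0],[0,0,0]],
  [0,[0,0,0],[0,0,0]],
  [0,[0,0,0],[0,0,0]],
  [0,[0,0,0],[0,0,0]],
  [0,[0,0,0],[0,0,0]],
])

```text
time: 16.28
eef_pos: [0.5826, -0.0073, 0.0827]
tcp_rot: [0.998, -0.062, 0.001, 0.0]
contact_force: [1.6, 0.8, 3.7]
opening: 0.001
finger_force: 1.9
```

>>> move_arm([
  [0,[0,0,0.0005],[0,0,0]],
  [0,[0,0,0.0005],[0,0,0]],
  [0,[0,0,0.0005],[0,0,0]],
  [0,[0,0,0.0005],[0,0,0]],
  [0,[0,0,0],[0,0,0]],
  [0,[0,0,0],[0,0,0]],
  [0,[0,0,0],[0,0,0]],
  [0,[0,0,0],[0,0,0]],
  [0,[0,0,0],[0,0,0]],
  [0,[0,0,0],[0,0,0]],
])

```text
time: 17.12
eef_pos: [0.5826, -0.0073, 0.0811]
tcp_rot: [0.998, -0.062, 0.001, 0.0]
contact_force: [3.1, 0.7, 6.2]
opening: 0.001
finger_force: 3.0
```

>>> move_arm([
  [0,[0,0,0.0005],[0,0,0]],
  [0,[0,0,0.0005],[0,0,0]],
  [0,[0,0,0],[0,0,0]],
  [0,[0,0,0],[0,0,0]],
  [0,[0,0,0],[0,0,0]],
  [0,[0,0,0],[0,0,0]],
  [0,[0,0,0],[0,0,0]],
  [0,[0,0,0],[0,0,0]],
  [0,[0,0,0],[0,0,0]],
  [0,[0,0,0],[0,0,0]],
])

```text
time: 17.95
eef_pos: [0.5826, -0.0073, 0.081]
tcp_rot: [0.998, -0.062, 0.001, 0.0]
contact_force: [0.0, 1.2, 10.2]
opening: -0.002
finger_force: 5.1
```

>>> move_arm([
  [0,[0,0,0.0005],[0,0,0]],
  [0,[0,0,0.0005],[0,0,0]],
  [0,[0,0,0],[0,0,0]],
  [0,[0,0,0],[0,0,0]],
  [0,[0,0,0],[0,0,0]],
  [0,[0,0,0],[0,0,0]],
  [0,[0,0,0],[0,0,0]],
  [0,[0,0,0],[0,0,0]],
  [0,[0,0,0],[0,0,0]],
  [0,[0,0,0],[0,0,0]],
])

```text
time: 18.78
eef_pos: [0.5827, -0.0073, 0.0809]
tcp_rot: [0.998, -0.062, 0.0, 0.0]
contact_force: [-1.9, 1.4, 15.0]
opening: -0.007
finger_force: 7.1
```

>>> move_arm([
  [0,[0,0,-0.002],[0,0,0]],
  [0,[0,0,-0.003],[0,0,0]],
  [0,[0,0,-0.003],[0,0,0]],
  [0,[0,0,-0.005],[0,0,0]],
  [0,[0,0,-0.01],[0,0,0]],
  [0,[0,0,-0.02],[0,0,0]],
  [0,[0,0,-0.025],[0,0,0]],
  [0,[0,0,-0.025],[0,0,0]],
  [0,[0,0,-0.02],[0,0,0]],
  [0,[0,0,0],[0,0,0]],
])

```text
time: 19.62
eef_pos: [0.5837, -0.0076, 0.1963]
tcp_rot: [0.998, -0.062, 0.003, 0.001]
contact_force: [0.2, 0.2, 1.4]
opening: -0.003
finger_force: 0.0
```

>>> move_arm([
  [0,[0,0.03,0],[0,0,0]],
  [0,[0,0.03,0],[0,0,0]],
  [0,[0,0.03,0],[0,0,0]],
  [0,[0,0.03,0],[0,0,0]],
  [0,[0,0.03,0],[0,0,0]],
  [0,[0,0.03,0],[0,0,0]],
  [0,[0,0.03,0],[0,0,0]],
  [0,[0,0,0],[0,0,0]],
  [0,[0,0,0],[0,0,0]],
  [0,[0,0,0],[0,0,0]],
])

```text
time: 20.45
eef_pos: [0.555, -0.2149, 0.1899]
tcp_rot: [0.998, -0.062, -0.001, -0.001]
contact_force: [-0.4, 0.2, 0.1]
opening: -0.0
finger_force: 0.0
```

```bash
python3 - <<'E'
from h import *
rep()
snap("scene","s5");snap("top","t5")
a=cv2.imread("pics/s5.png")[160:270,230:370];b=cv2.imread("pics/t5.png")[150:260,190:330]
cv2.imwrite("pics/c5.png",cv2.resize(np.hstack([a,b]),None,fx=2.8,fy=2.8,interpolation=cv2.INTER_CUBIC))
hsv=cv2.cvtColor(cv2.imread("pics/s5.png"),cv2.COLOR_BGR2HSV)[175:270,235:360]
for lo,hi in (((60,100,50),(90,255,255)),((0,150,60),(4,255,255))):
    k,l,st,c=cv2.connectedComponentsWithStats(cv2.inRange(hsv,lo,hi))
    print([(c[i]+[235,175]).round(1) for i in range(1,k) if st[i,4]>5])
E
```

```text
t 20.45 p [ 0.555  -0.2149  0.1899] psi -0.1247 q [ 0.998 -0.062 -0.001 -0.001] F [-0.37  0.15  0.06] op -0.0 ff 0.0
[array([270. , 217.2])]
[array([329.7, 204.3]), array([278.1, 235. ])]
```

View pics/c5.png

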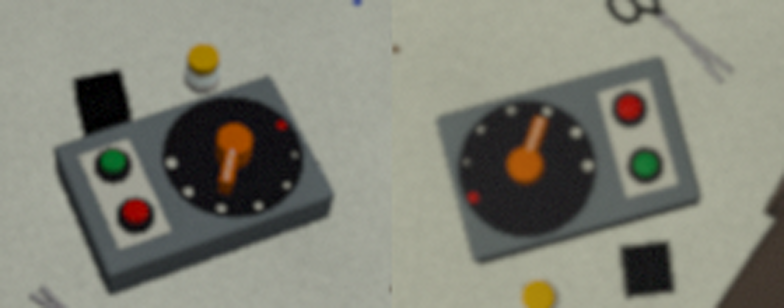

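The lever points at the fourth dot (top crop (546,112)). The green button is back up after 6 mm of travel to a hard stop, and the unit and everything around it are unmoved.

```bash
python3 -c "
from plant import *
print(sign_off())"
```

```text
the job is handed in; nothing more can be done
None
```

The selector lever is at the fourth white dot, the green start button was pressed fully down and has come back up, nothing else in the camera views of the unit moved, and the job is handed in (about 20 s used of the 64 s allowed).

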